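# Fetch the servo from behind the parts in the tray

## Task

The flat servo for the robot base sits in the grey parts tray, hemmed in by the glue bottle, the small carton and the printed bracket. First stand those three upright on the green cutting mat, leaving the servo where it is; once all three are there, put the servo upright on the middle of the round turntable, and only then put the bottle, carton and bracket back, upright, each on the pad of the tray that it came from. Leave the screwdriver, the cutter and the tape dispenser alone.

Things in the scene. Friction and masses are not known exactly. Their poses are not given: they have to be found in the camera images.
- bottle_mid (a point): White glue bottle with a paper band and a small orange nozzle, round, 44 mm across up to 72 mm height, tapering above, 100 mm tall, about 120 g, standing upright on one of the three pads in the tray. The point is on its axis, 50 mm above its foot; z up along the bottle.
- carton_mid (a point): Small closed plain brown cardboard box, 44 x 44 mm and 60 mm tall, upright, about 100 g, on one of the three tray pads. The point is its centre, 30 mm above its foot; x and y are square to its sides, z up.
- bracket_mid (a point): White 3D-printed bearing bracket, upright, 60 mm tall, about 80 g, on a tray pad: foot 46 x 46 x 5 mm, block 26 (x) by 36 mm (y), flat-sided to 42 mm height, its top rounded about x (radius 18 mm), a black round bearing in it along x. The point is on the upright axis, 30 mm above the foot; x runs through the bearing, z up. It may be pinched along x or y.
- servo_mid (a point): Black low-profile servo motor, upright in the tray, length roughly along the tray's y. Case 40 (x) by 20 mm (y), 26 mm tall; ears make it 52 mm long in x (18 mm wide, 3 mm thick, 18 to 21 mm above its foot); white horn 18 mm across on top, 10 mm off centre to +x; 32 mm tall in all, about 60 g. The point is on the case's upright axis, 16 mm above its foot; z up. Pinch it along y.
- tray: Fixed shallow grey tray, 200 (x) by 220 mm (y); rim 12 mm high, 4 mm thick; floor 4 mm above the table. Origin: centre of its underside. Flush in the floor are three black 52 mm square pads, centred at (-23, 0), (36, 58), (36, -58) mm in its x, y; bottle, carton and bracket start on one each, within 10 degrees of square. Fingers have most room along the tray's y at the first pad, along its x at the others.
- mat: Fixed green cutting mat with a fine white grid, 240 mm (x) by 160 mm (y), 3 mm thick. Origin at the centre of its underside, z up. The side area for the three things.
- seat (a point): Centre of the flat white round top of the fixed 3D-printed turntable, 24 mm above the table. The turntable is 150 mm across; a yellow rim 15 mm wide stands 6 mm above the white top, which is 120 mm across inside it and bears a thin grey rectangle at its middle. z up. The servo belongs here, any way round.
- screwdriver: Bystander: screwdriver, 170 mm long, lying on the far part of the table. To be left alone.
- cutter: Bystander: yellow and black utility cutter, 150 x 26 x 16 mm, lying on the far part of the table. To be left alone.
- tape: Bystander: black tape dispenser, 60 x 150 mm, about 90 mm tall, on the far part of the table. To be left alone.

How it is judged:
On the way, in this order (a step that is already met when the one before it is completed fails the run):
1. the bottle, the carton and the bracket all stand released on the mat, the servo still where it was (x of bottle_mid in the frame of mat between -0.125 and 0.125 m and y of bottle_mid in the frame of mat between -0.085 and 0.085 m and z of bottle_mid in the frame of mat between 0.043 and 0.063 m and angle between each of bottle_mid, carton_mid, bracket_mid's own z axis and vertical below 0.15 rad and linear speed of each of bottle, carton, bracket below 0.03 m/s and angular speed of each of bottle, carton, bracket below 0.3 rad/s and contact force between the fingers and bottle below 0.1 N and x of carton_mid in the frame of mat between -0.125 and 0.125 m and y of carton_mid in the frame of mat between -0.085 and 0.085 m and z of carton_mid in the frame of mat between 0.023 and 0.043 m and contact force between the fingers and carton below 0.1 N and x of bracket_mid in the frame of mat between -0.125 and 0.125 m and y of bracket_mid in the frame of mat between -0.085 and 0.085 m and z of bracket_mid in the frame of mat between 0.023 and 0.043 m and contact force between the fingers and bracket below 0.1 N and distance of servo_mid from where it was at the start of the episode below 0.02 m), for 0.2 s.
2. the servo stands released on the middle of the turntable, the three others still on the mat (horizontal distance between servo_mid and seat below 0.015 m and z of servo_mid in the frame of seat between 0.01 and 0.022 m and angle between each of servo_mid, bottle_mid, carton_mid, bracket_mid's own z axis and vertical below 0.15 rad and linear speed of each of servo, bottle, carton, bracket below 0.03 m/s and angular speed of each of servo, bottle, carton, bracket below 0.3 rad/s and contact force between the fingers and servo below 0.1 N and x of bottle_mid in the frame of mat between -0.125 and 0.125 m and y of bottle_mid in the frame of mat between -0.085 and 0.085 m and z of bottle_mid in the frame of mat between 0.043 and 0.063 m and contact force between the fingers and bottle below 0.1 N and x of carton_mid in the frame of mat between -0.125 and 0.125 m and y of carton_mid in the frame of mat between -0.085 and 0.085 m and z of carton_mid in the frame of mat between 0.023 and 0.043 m and contact force between the fingers and carton below 0.1 N and x of bracket_mid in the frame of mat between -0.125 and 0.125 m and y of bracket_mid in the frame of mat between -0.085 and 0.085 m and z of bracket_mid in the frame of mat between 0.023 and 0.043 m and contact force between the fingers and bracket below 0.1 N), for 0.2 s.
At the end, for the whole second after the job is handed in: The servo stands upright and at rest on the turntable, its point within 15 mm of the turntable's centre; the bottle, the carton and the bracket stand upright in the tray, at rest, each with its point within 15 mm of where it was at the start (horizontal distance between servo_mid and seat below 0.015 m and z of servo_mid in the frame of seat between 0.01 and 0.022 m and angle between each of servo_mid, bottle_mid, carton_mid, bracket_mid's own z axis and vertical below 0.15 rad and linear speed of each of servo, bottle, carton, bracket below 0.03 m/s and angular speed of each of servo, bottle, carton, bracket below 0.3 rad/s and distance of each of bottle_mid, carton_mid, bracket_mid from where it was at the start of the episode below 0.015 m); the robot touches nothing.
It fails at once if the screwdriver is shifted by more than 20 mm (distance of screwdriver from where it was at the start of the episode above 0.02 m).
It fails at once if the cutter is shifted by more than 20 mm (distance of cutter from where it was at the start of the episode above 0.02 m).
It fails at once if the tape dispenser is shifted by more than 20 mm (distance of tape from where it was at the start of the episode above 0.02 m).
It also fails if it takes over 152 s, if anything falls off the work surface, if the arm or the gripper's body presses on something with over 40 N, if the wrist force passes 120 N, or if a joint passes its speed limit or range.

## Robot

A 6-joint arm with a two-finger parallel gripper is mounted at the origin on the work surface. World frame = base frame: x ahead of the robot, y to its left, z up, the work surface at z = 0. Lengths are in m, angles in rad, forces in N, time in s.
With the tool pointing down it reaches from about 0.325 to 0.875 m from the base axis. Payload 4.4 kg.
Tool frame: the origin (TCP) lies midway between the tips of the shut fingers; the grasp point (between the pads) lies 19 mm behind it (r.grip_point_offset is the distance from the TCP to the grasp point, in m); z points along the fingers, y is the line along which they close (so a half turn about z gives the same grasp; the last joint's range is limited). The gripper opens to 85 mm and grips with 20 to 120 N. Pads are 22 mm wide; open, the fingers measure 114 mm over their backs; the gripper's body (76 mm by 85 mm) begins 54 mm behind the grasp point. The pads swing forward as they close: fully open they stand 13 mm farther back than shut.
Start: joints at [1.109, 0.207, 1.542, -0, 1.393, -0.15], TCP at [0.176, 0.547, 0.231] pointing down, gripper open.
Joint ranges: [-2.73, 2.73], [-0.86, 2.22], [0.23, 2.46], [-1.11, 4.25], [0.08, 2.63], [-2.82, 2.82]. Speed limits (rad/s): [2.79, 2.79, 3.14, 3.14, 3.14, 3.14].

## Interface

Orientations are given as a 3x3 rotation matrix whose columns are the frame's x, y, z axes.
In Python, from plant import state, vision, order, boxes_of, place_of, r gives the robot as it stands.
- The arm moves only by the shell command python3 -m pendant 'ROWS' [OPENING]. ROWS is JSON, a list of rows, each an object of numbers: "x", "y", "z": the shift along the tool's x, y, z in cm; "yaw": the turn about the tool's z in rad. A call has 1 to 10 rows; each row is the pose to reach, as a shift and turn from the pose commanded when the call began, along the tool's axes at that moment; what a row does not reach only later rows make up. A row lasts 1/8 s, in which the tool goes at most 62.5 mm and 10.7 degrees, less where a joint would pass 70% of its speed; a pose out of reach is approached as far as the arm can. A call with a gripper value outside its range is refused whole. OPENING is the finger opening in cm, from 0 to 8.54, set as the call begins (- or left out, the last holds). The fingers move at their own pace and stop on an object; the grip force is fixed at half the most. Time passes only in rows, so rows that repeat a pose let the fingers close. It gives the time, the measured TCP pose, the force, the opening and the grip force at its end, in the units of the state.
- state(): the state, without advancing time (a new reading comes with each control period).
- vision.capture(name): name is "scene" or "top" or "wrist"; returns (picture, depth): 400x640x3 uint8, red, green, blue; 400x640 float32, m along the optical axis (not along the pixel's ray), 0 where there is no reading.
- vision.calibration(name): a dict with "intrinsics" (3x3 intrinsics, pixels), "extrinsics" (4x4, takes a point from world to camera coordinates); the wrist camera has in their place "tool_from_camera" (4x4, takes a point from camera to tool coordinates, whose origin is the TCP and whose axes are the flange's). Camera axes: x right, y down, z forward; pixel columns grow to the right and rows downward; lengths in m; the calibration is good to about 2 mm. The wrist camera is an equidistant fisheye: a pixel r from the principal point sees the ray r / f radians off the axis. A picture is of the moment at which its call begins: read the wrist's pose just before it. calibration takes no time and is no camera call.
- order.sign_off(): hands the job in; it is judged then, once.
Trained networks look in the newest picture that a camera, given by its name, has taken for a name from the list of things; names that differ only in an ending like _2 or _b are one class to them, and where a whole thing is asked for, a point or a joint stands for the part that bears it (a point fixed in the world has none). Each returns a list of dicts, best first, with "score" (0 to 1); they miss things now and then, are a little off and sometimes report something else, mostly with a low value. They report only what shows in the picture. A call takes as long as a camera call.
- boxes_of(label, camera): "box" ([left, top, right, bottom] in pixels, round what is visible of it).
- place_of(label, camera): "at" ([column, row] in pixels: a listed point, or the origin of a listed thing).
The state is a dict: "time": time; "joint_pos": joint angles; "qvel": joint speeds; "joint_efforts": joint torques, N m; "eef_pos": TCP position; "ee_rot": TCP orientation; "force": force on the tool from outside, world axes, zero at the start; "ft_torque": the same for the moment, N m; "opening": finger opening in m; "finger_force": force on a finger pad.
Only numpy, scipy, OpenCV 4.12 (cv2) and the standard library are available. Lean on these libraries where they do the work, as an engineer would, in place of code of your own. Each camera call takes 0.05 s, during which the arm holds its last target. There are 200 camera calls.

## Working session

There is one attempt and no reset: what is moved stays moved. The work goes in short steps, Python scripts to look and compute and a shell command to move; the robot and the scene stay as the last step left them, time stands still between calls to the robot, and variables do not carry over. Pictures are saved under pics/ and viewed, at most 14 in all, crops included, and the job is handed in when it is done.

```bash
mkdir -p pics; ls
cat > h.py <<'E'
import numpy as np, cv2
from plant import state, vision, order, boxes_of, place_of, r
def shot(cam,fn=None):
    p,d=vision.capture(cam)
    if fn: cv2.imwrite('pics/'+fn,cv2.cvtColor(p,cv2.COLOR_RGB2BGR))
    return p,d
def cloud(cam,d):
    c=vision.calibration(cam);K=np.array(c['intrinsics']);E=np.linalg.inv(np.array(c['extrinsics']))
    v,u=np.mgrid[:d.shape[0],:d.shape[1]]
    P=np.stack([(u-K[0,2])/K[0,0]*d,(v-K[1,2])/K[1,1]*d,d],-1)
    W=P@E[:3,:3].T+E[:3,3]; W[d<=0]=np.nan
    return W
def ray(cam,uv,z):
    c=vision.calibration(cam);K=np.array(c['intrinsics']);E=np.linalg.inv(np.array(c['extrinsics']))
    dr=E[:3,:3]@np.linalg.solve(K,[uv[0],uv[1],1.]);o=E[:3,3]
    return o+dr*(z-o[2])/dr[2]
E
cat > a.py <<'E'
from h import *
np.set_printoptions(precision=3,suppress=True)
H=dict(bottle_mid=.054,carton_mid=.034,bracket_mid=.034,servo_mid=.02,tray=.004,mat=.003,seat=.024,screwdriver=.01,cutter=.008,tape=.03)
p,d=shot('top','top0.png'); np.save('top0.npy',cloud('top',d))
for n,z in H.items():
    for q in place_of(n,'top')[:2]: print('top',n,round(q['score'],2),np.array(q['at']),ray('top',q['at'],z))
p,d=shot('scene','scene0.png')
s=state();print(s['time'],s['eef_pos'],s['ee_rot'],s['opening'])
print(np.linalg.inv(np.array(vision.calibration('top')['extrinsics'])))
E
python3 a.py
```

```text
pics
top bottle_mid 0.73 [295.9 210.9] [0.581 0.065 0.054]
top carton_mid 0.81 [333.7 206.3] [ 0.596 -0.045  0.034]
top bracket_mid 0.69 [317.7 228.8] [0.531 0.002 0.034]
top servo_mid 0.51 [314.7 213.2] [0.577 0.011 0.02 ]
top tray 0.9 [312.  221.8] [0.553 0.018 0.004]
top mat 0.57 [374.6 151.5] [ 0.768 -0.171  0.003]
top mat 0.56 [424.7 255.2] [ 0.456 -0.315  0.003]
top seat 0.89 [210.3 260.1] [0.44  0.312 0.024]
top screwdriver 0.73 [373.4 149.9] [ 0.771 -0.167  0.01 ]
top cutter 0.84 [321.6 143.6] [ 0.791 -0.01   0.008]
top cutter 0.54 [244.  147.3] [0.778 0.226 0.008]
top tape 0.65 [245.3 145.6] [0.778 0.218 0.03 ]
0.6 [0.176 0.547 0.231] [[-0.952  0.307  0.   ]
 [ 0.307  0.952  0.   ]
 [ 0.     0.    -1.   ]] 0.08537076301936862
[[ 0.003 -0.992  0.125  0.468]
 [-1.    -0.004 -0.003  0.016]
 [ 0.004 -0.125 -0.992  1.218]
 [ 0.     0.     0.     1.   ]]
```

Run:
```python
import cv2,numpy as np
t=cv2.imread('pics/top0.png')[120:320,150:490]
t=cv2.resize(t,None,fx=2.3,fy=2.3,interpolation=cv2.INTER_CUBIC); cv2.imwrite('pics/t1.png',t)
W=np.load('top0.npy');np.set_printoptions(precision=3,suppress=True)
x,y,z=W[...,0],W[...,1],W[...,2]
T=(abs(x-.553)<.12)&(abs(y-.018)<.13)
for n,a in dict(bottle=(.581,.065,.085,.2),carton=(.596,-.045,.055,.07),brk=(.531,.002,.045,.08),servo=(.577,.011,.02,.042)).items():
    m=(abs(x-a[0])<.035)&(abs(y-a[1])<.035)&(z>a[2])&(z<a[3])
    P=W[m];print(n,len(P),P.min(0),P.max(0),np.median(P,0),P.mean(0))
    if n in('carton','brk','servo'): print(cv2.minAreaRect((P[:,:2]*1000).astype(np.float32)))
P=W[T&(z>.009)&(z<.02)];print('tray',P.min(0),P.max(0))
```

```text
bottle 50 [0.571 0.063 0.085] [0.594 0.088 0.105] [0.581 0.071 0.091] [0.582 0.072 0.093]
carton 238 [ 0.575 -0.064  0.056] [ 0.62  -0.021  0.068] [ 0.597 -0.044  0.063] [ 0.597 -0.043  0.063]
((597.302734375, -42.815887451171875), (43.118675231933594, 44.59595489501953), 89.24214935302734)
brk 119 [ 0.517 -0.01   0.047] [0.543 0.024 0.07 ] [0.529 0.007 0.061] [0.53  0.008 0.06 ]
((530.3624267578125, 6.829126358032227), (25.707744598388672, 34.400428771972656), 0.6550505757331848)
servo 117 [ 0.568 -0.022  0.021] [0.586 0.036 0.041] [0.577 0.013 0.03 ] [0.577 0.012 0.03 ]
((577.1078491210938, 7.015144348144531), (18.347801208496094, 58.171531677246094), 0.6541429758071899)
tray [ 0.446 -0.105  0.009] [0.663 0.129 0.02 ]
```

View pics/t1.png

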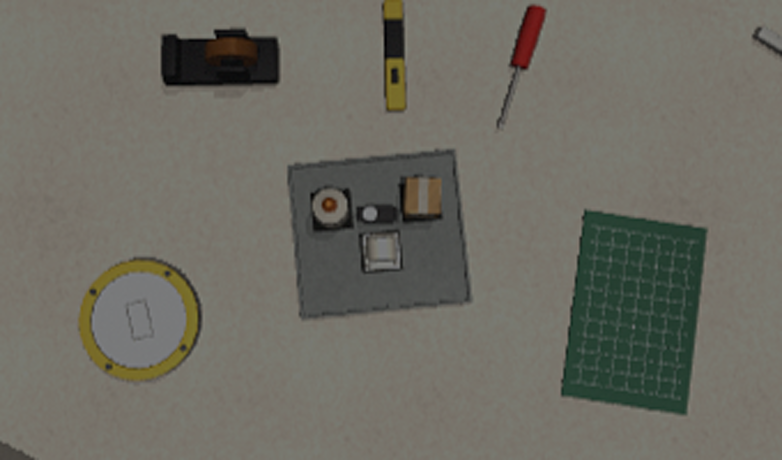

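View pics/scene0.png

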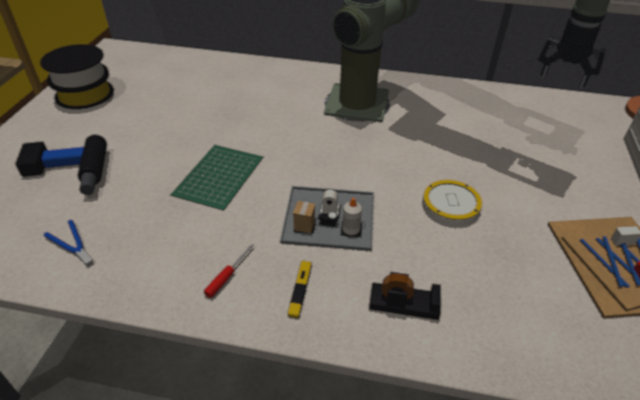

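The top view shows the tray centred with the bracket near (crop 381,250), bottle left (330,206), carton right (422,197) and the servo between them. The turntable is left at (140,320), the mat right at (635,312), and the bystanders are far away. The scene view agrees. I'll move over the tray for a close look.

```bash
cat >> h.py <<'E'
np.set_printoptions(precision=3,suppress=True)
def tool():
    s=state();T=np.eye(4);T[:3,:3]=s['ee_rot'];T[:3,3]=s['eef_pos'];return T
def wray(): # unit-depth directions of wrist cam
    c=vision.calibration('wrist');K=np.array(c['intrinsics'])
    v,u=np.mgrid[:400,:640].astype(float)
    a=(u-K[0,2])/K[0,0];b=(v-K[1,2])/K[1,1];t=np.hypot(a,b)+1e-9
    return np.stack([np.sin(t)*a/t,np.sin(t)*b/t,np.cos(t)],-1),np.array(c['tool_from_camera'])
def wcloud(d,T):
    D,C=wray();P=D/D[...,2:]*d[...,None];M=T@C
    W=P@M[:3,:3].T+M[:3,3];W[(d<=0)|(D[...,2]<.2)]=np.nan;return W
def wpix(uv,z,T):
    D,C=wray();M=T@C;dr=M[:3,:3]@D[int(round(uv[1])),int(round(uv[0]))];o=M[:3,3]
    return o+dr*(z-o[2])/dr[2]
def go(xyz,ang=None,T=None):
    """shift (cm, tool axes) and yaw to put TCP at xyz with tool y at world angle ang (deg, mod 180)"""
    T=tool() if T is None else T
    d=T[:3,:3].T@(np.array(xyz)-T[:3,3])*100
    cur=np.degrees(np.arctan2(T[1,1],T[0,1]));y=0
    if ang is not None: y=-((ang-cur+90)%180-90)
    print('to',xyz,'ang',ang,'-> cm',d.round(2),'yaw',np.radians(y).round(3),'cur ang',cur.round(1))
E
python3 -c "
from h import *
go([.50,.01,.27],90)"
```

```text
to [0.5, 0.01, 0.27] ang 90 -> cm [-47.28 -41.21  -3.87] yaw -0.312 cur ang 72.1
```

```bash
python3 -m pendant '[{"x":-4,"y":-3.5,"z":-3.9,"yaw":-0.1},{"x":-8.6,"y":-7.5,"z":-3.9,"yaw":-0.2},{"x":-13.2,"y":-11.5,"z":-3.9,"yaw":-0.3},{"x":-17.8,"y":-15.5,"z":-3.9,"yaw":-0.312},{"x":-22.4,"y":-19.5,"z":-3.9,"yaw":-0.312},{"x":-27,"y":-23.5,"z":-3.9,"yaw":-0.312},{"x":-31.6,"y":-27.5,"z":-3.9,"yaw":-0.312},{"x":-36.2,"y":-31.5,"z":-3.9,"yaw":-0.312},{"x":-40.8,"y":-35.5,"z":-3.9,"yaw":-0.312},{"x":-44,"y":-38.5,"z":-3.9,"yaw":-0.312}]'
python3 -c "
from h import *
go([.50,.01,.27],90)"
```

```text
time: 1.85
eef_pos: [0.4782, 0.0435, 0.2706]
ee_rot: [[-1.0, 0.002, 0.001], [0.002, 1.0, -0.0], [-0.001, -0.0, -1.0]]
force: [-0.2, 0.0, 0.6]
opening: 0.0852
finger_force: 0.0
to [0.5, 0.01, 0.27] ang 90 -> cm [-2.19 -3.34  0.06] yaw -0.002 cur ang 89.9
```

```bash
python3 -m pendant '[{"x":-2.2,"y":-3.3},{"x":-2.2,"y":-3.3},{"x":-2.2,"y":-3.3},{"x":-2.2,"y":-3.3}]' | head -2
cat > w.py <<'E'
from h import *
import sys
T=tool();p,d=shot('wrist',sys.argv[1]);W=wcloud(d,T);np.save('w.npy',W)
H=dict(bottle_mid=.054,carton_mid=.034,bracket_mid=.034,servo_mid=.02,tray=.004)
for n,z in H.items():
    for q in place_of(n,'wrist')[:1]: print(n,round(q['score'],2),np.array(q['at']),wpix(q['at'],z,T))
x,y,z=W[...,0],W[...,1],W[...,2]
for n,a in dict(bottle=(.582,.072,.065,.2),carton=(.597,-.043,.056,.07),brk=(.530,.007,.05,.08),servo=(.577,.01,.018,.032),tray=(.553,.012,.011,.02)).items():
    h=.04 if n!='tray' else .13
    m=(abs(x-a[0])<h)&(abs(y-a[1])<h)&(z>a[2])&(z<a[3])
    P=W[m]
    if len(P)>5: print(n,len(P),P.min(0),P.max(0),cv2.minAreaRect((P[:,:2]*1000).astype(np.float32)))
print(np.nanmedian(z[(abs(x-.48)<.02)&(abs(y-.01)<.03)]))
E
python3 w.py w0.png
```

```text
bottle_mid 0.89 [341.8 254.1] [0.587 0.07  0.054]
carton_mid 0.79 [261.9 256. ] [ 0.601 -0.04   0.034]
bracket_mid 0.61 [296.1 207.1] [0.529 0.01  0.034]
servo_mid 0.73 [104.6 157.6] [ 0.455 -0.288  0.02 ]
tray 0.68 [296.  215.8] [0.553 0.007 0.004]
bottle 945 [0.559 0.051 0.065] [0.603 0.094 0.105] ((581.1761474609375, 72.59060668945312), (43.3745231628418, 42.61406326293945), 1.2643499374389648)
carton 1035 [ 0.573 -0.065  0.056] [ 0.62  -0.019  0.066] ((596.572021484375, -42.45722198486328), (45.10177230834961, 45.730125427246094), 87.21147918701172)
brk 613 [ 0.516 -0.01   0.05 ] [0.544 0.025 0.065] ((530.0953369140625, 7.96798038482666), (28.297332763671875, 34.89183044433594), 0.643973708152771)
servo 506 [ 0.54  -0.03   0.018] [0.617 0.039 0.032] ((578.7003784179688, 3.32269287109375), (44.41030502319336, 80.40119934082031), 28.88584327697754)
tray 1202 [ 0.443 -0.108  0.011] [0.663 0.13  0.02 ] ((553.51220703125, 12.256843566894531), (201.12783813476562, 221.22669982910156), 5.8995137214660645)
0.34532448639128577validation failed for argument at $[0]...
```

View pics/w0.png

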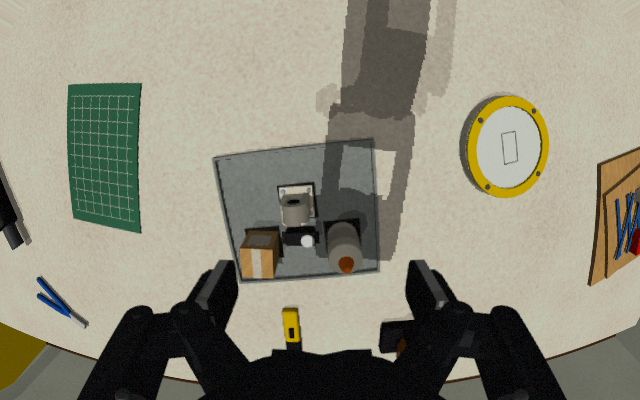

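The wrist view agrees with the top camera: bracket (296,205), servo (300,238), carton (260,255), bottle (345,250), tray turned about 6°. The networks and depth match to a few mm. The rows apparently need all four keys. I'll go to the bracket first.

```bash
python3 -c "
from h import *
go([.530,.0078,.14],90.5);go([.530,.0078,.017],90.5)"
```

```text
to [0.53, 0.0078, 0.14] ang 90.5 -> cm [-5.35 -3.89 13.02] yaw -0.008 cur ang 90.1
to [0.53, 0.0078, 0.017] ang 90.5 -> cm [-5.35 -3.9  25.32] yaw -0.008 cur ang 90.1
```

```bash
python3 -m pendant '[{"x":-2.7,"y":-2,"z":3,"yaw":0},{"x":-5.35,"y":-3.9,"z":7,"yaw":-0.008},{"x":-5.35,"y":-3.9,"z":12,"yaw":-0.008},{"x":-5.35,"y":-3.9,"z":15,"yaw":-0.008},{"x":-5.35,"y":-3.9,"z":15,"yaw":-0.008},{"x":-5.35,"y":-3.9,"z":15,"yaw":-0.008}]' 7 | head -3
python3 -c "
from h import *
go([.530,.0078,.017],90.5)"
```

```text
time: 2.9
eef_pos: [0.5316, 0.0076, 0.1219]
ee_rot: [[-1.0, -0.01, 0.003], [-0.01, 1.0, -0.0], [-0.003, -0.0, -1.0]]
to [0.53, 0.0078, 0.017] ang 90.5 -> cm [ 0.18  0.02 10.49] yaw 0.001 cur ang 90.6
```

```bash
python3 -m pendant '[{"x":0.15,"y":0,"z":2.5,"yaw":0},{"x":0.15,"y":0,"z":5.5,"yaw":0},{"x":0.15,"y":0,"z":8,"yaw":0},{"x":0.15,"y":0,"z":9.5,"yaw":0},{"x":0.15,"y":0,"z":10.4,"yaw":0},{"x":0.15,"y":0,"z":10.4,"yaw":0},{"x":0.15,"y":0,"z":10.4,"yaw":0},{"x":0.15,"y":0,"z":10.4,"yaw":0}]' && python3 -m pendant '[{"x":0,"y":0,"z":0,"yaw":0},{"x":0,"y":0,"z":0,"yaw":0},{"x":0,"y":0,"z":0,"yaw":0},{"x":0,"y":0,"z":0,"yaw":0},{"x":0,"y":0,"z":0,"yaw":0},{"x":0,"y":0,"z":0,"yaw":0},{"x":0,"y":0,"z":0,"yaw":0},{"x":0,"y":0,"z":0,"yaw":0}]' 2.5
python3 -c "
from h import *
go([.396,-.308,.116],90.5);go([.396,-.308,.0165],90.5)"
```

```text
time: 3.9
eef_pos: [0.5299, 0.0067, 0.0171]
ee_rot: [[-1.0, -0.008, 0.002], [-0.008, 1.0, -0.0], [-0.002, -0.0, -1.0]]
force: [0.4, -0.5, 0.4]
opening: 0.07
finger_force: 0.0
time: 4.9
eef_pos: [0.5297, 0.0068, 0.0168]
ee_rot: [[-1.0, -0.008, 0.001], [-0.008, 1.0, -0.0], [-0.001, -0.0, -1.0]]
force: [1.3, -0.0, 5.4]
opening: 0.0351
finger_force: 59.9
to [0.396, -0.308, 0.116] ang 90.5 -> cm [ 13.62 -31.37  -9.93] yaw -0.001 cur ang 90.5
to [0.396, -0.308, 0.0165] ang 90.5 -> cm [ 13.63 -31.37   0.02] yaw -0.001 cur ang 90.5
```

```bash
python3 -m pendant '[{"x":0,"y":0,"z":-2,"yaw":0},{"x":0,"y":0,"z":-5,"yaw":0},{"x":1,"y":-1.5,"z":-8,"yaw":0},{"x":2.5,"y":-5,"z":-9,"yaw":0},{"x":4.5,"y":-9.5,"z":-9,"yaw":0},{"x":6.3,"y":-14,"z":-9,"yaw":0},{"x":8.2,"y":-18.5,"z":-9,"yaw":0},{"x":10.1,"y":-23,"z":-9,"yaw":0},{"x":12,"y":-27.5,"z":-9,"yaw":0},{"x":13.2,"y":-30.4,"z":-9,"yaw":0}]' && python3 -m pendant '[{"x":0.4,"y":-1,"z":0,"yaw":0},{"x":0.4,"y":-1,"z":2,"yaw":0},{"x":0.4,"y":-1,"z":5,"yaw":0},{"x":0.4,"y":-1,"z":7,"yaw":0},{"x":0.4,"y":-1,"z":7,"yaw":0},{"x":0.4,"y":-1,"z":7,"yaw":0}]'
python3 -c "
from h import *
go([.396,-.308,.0168],90.5)"
```

```text
time: 6.15
eef_pos: [0.3978, -0.2994, 0.1053]
ee_rot: [[-1.0, -0.006, -0.002], [-0.006, 1.0, 0.001], [0.002, 0.001, -1.0]]
force: [0.4, 0.9, -1.1]
opening: 0.0353
finger_force: 59.5
time: 6.9
eef_pos: [0.3961, -0.3079, 0.0366]
ee_rot: [[-1.0, -0.009, 0.0], [-0.009, 1.0, -0.0], [-0.0, -0.0, -1.0]]
force: [0.6, -0.2, -1.3]
opening: 0.0353
finger_force: 59.5
to [0.396, -0.308, 0.0168] ang 90.5 -> cm [ 0.01 -0.01  1.98] yaw 0.0 cur ang 90.5
```

```bash
python3 -m pendant '[{"x":0,"y":0,"z":0.8,"yaw":0},{"x":0,"y":0,"z":1.5,"yaw":0},{"x":0,"y":0,"z":1.95,"yaw":0},{"x":0,"y":0,"z":1.95,"yaw":0},{"x":0,"y":0,"z":1.95,"yaw":0}]' && python3 -m pendant '[{"x":0,"y":0,"z":0,"yaw":0},{"x":0,"y":0,"z":0,"yaw":0},{"x":0,"y":0,"z":0,"yaw":0},{"x":0,"y":0,"z":0,"yaw":0}]' 6 && python3 -m pendant '[{"x":0,"y":0,"z":-2,"yaw":0},{"x":0,"y":0,"z":-6,"yaw":0},{"x":0,"y":0,"z":-11,"yaw":0},{"x":0,"y":0,"z":-14,"yaw":0},{"x":0,"y":0,"z":-14,"yaw":0}]' 7
python3 -c "
from h import *
go([.597,-.0425,.16],178);go([.581,.0726,.17],0)"
```

```text
time: 7.52
eef_pos: [0.3957, -0.3084, 0.0168]
ee_rot: [[-1.0, -0.008, 0.0], [-0.008, 1.0, -0.0], [-0.0, -0.0, -1.0]]
force: [0.9, 0.7, -0.0]
opening: 0.0353
finger_force: 59.6
time: 8.02
eef_pos: [0.3957, -0.3083, 0.0169]
ee_rot: [[-1.0, -0.008, 0.0], [-0.008, 1.0, -0.0], [-0.0, -0.0, -1.0]]
force: [-0.2, 0.1, 0.3]
opening: 0.0601
finger_force: 0.0
time: 8.65
eef_pos: [0.3974, -0.3101, 0.16]
ee_rot: [[-1.0, -0.008, 0.005], [-0.008, 1.0, -0.005], [-0.005, -0.005, -1.0]]
force: [-0.1, -0.3, 0.0]
opening: 0.07
finger_force: 0.0
to [0.597, -0.0425, 0.16] ang 178 -> cm [-20.18  26.59  -0.05] yaw -1.528 cur ang 90.5
to [0.581, 0.0726, 0.17] ang 0 -> cm [-18.68  38.11  -1.12] yaw -1.562 cur ang 90.5
```

```bash
python3 -m pendant '[{"x":-1.5,"y":2,"z":0,"yaw":0.18},{"x":-3.5,"y":5,"z":0,"yaw":0.36},{"x":-6,"y":8,"z":0,"yaw":0.54},{"x":-8.5,"y":11,"z":0,"yaw":0.72},{"x":-11,"y":14.5,"z":0,"yaw":0.9},{"x":-13.5,"y":18,"z":0,"yaw":1.08},{"x":-16,"y":21,"z":0,"yaw":1.26},{"x":-18.5,"y":24,"z":0,"yaw":1.44},{"x":-20.2,"y":26.6,"z":0,"yaw":1.614},{"x":-20.2,"y":26.6,"z":0,"yaw":1.614}]' 7.5 | head -3
python3 -c "
from h import *
print(state()['joint_pos']);go([.597,-.0425,.02],-2)"
```

```text
time: 9.9
eef_pos: [0.5951, -0.0386, 0.1545]
ee_rot: [[0.031, 1.0, -0.003], [1.0, -0.031, 0.001], [0.001, -0.003, -1.0]]
[-0.21   0.324  1.56   0.     1.261 -0.179]
to [0.597, -0.0425, 0.02] ang -2 -> cm [-0.4   0.25 13.45] yaw 0.003 cur ang -1.8
```

```bash
python3 -m pendant '[{"x":-0.2,"y":0.15,"z":1.5,"yaw":0},{"x":-0.35,"y":0.2,"z":5,"yaw":0},{"x":-0.35,"y":0.2,"z":8.5,"yaw":0},{"x":-0.35,"y":0.2,"z":11.5,"yaw":0},{"x":-0.35,"y":0.2,"z":13.1,"yaw":0},{"x":-0.35,"y":0.2,"z":13.4,"yaw":0},{"x":-0.35,"y":0.2,"z":13.4,"yaw":0},{"x":-0.35,"y":0.2,"z":13.4,"yaw":0}]' | head -2 && python3 -m pendant '[{"x":-0.35,"y":0,"z":0,"yaw":0},{"x":-0.35,"y":0,"z":0,"yaw":0},{"x":-0.35,"y":0,"z":0,"yaw":0},{"x":-0.35,"y":0,"z":0,"yaw":0},{"x":-0.35,"y":0,"z":0,"yaw":0},{"x":-0.35,"y":0,"z":0,"yaw":0},{"x":-0.35,"y":0,"z":0,"yaw":0}]' 3
python3 -c "
from h import *
go([.51,-.367,.12],-2)"
```

```text
time: 10.9
eef_pos: [0.5986, -0.0445, 0.0243]
time: 11.78
eef_pos: [0.5982, -0.0481, 0.0238]
ee_rot: [[0.035, 0.999, 0.002], [0.999, -0.035, -0.001], [-0.001, 0.002, -1.0]]
force: [0.9, -1.1, 6.8]
opening: 0.0437
finger_force: 61.6
to [0.51, -0.367, 0.12] ang -2 -> cm [-32.19  -7.68  -9.61] yaw -0.0 cur ang -2.0
```

```bash
python3 -m pendant '[{"x":0,"y":0,"z":-2,"yaw":0},{"x":0,"y":0,"z":-5,"yaw":0},{"x":-1.5,"y":-0.4,"z":-8,"yaw":0},{"x":-5,"y":-1.2,"z":-9,"yaw":0},{"x":-9.5,"y":-2.2,"z":-9,"yaw":0},{"x":-14,"y":-3.3,"z":-9,"yaw":0},{"x":-18.5,"y":-4.4,"z":-9,"yaw":0},{"x":-23,"y":-5.5,"z":-9,"yaw":0},{"x":-27.5,"y":-6.6,"z":-9,"yaw":0},{"x":-31,"y":-7.4,"z":-9,"yaw":0}]' | head -2 && python3 -m pendant '[{"x":-1.4,"y":-0.3,"z":0,"yaw":0},{"x":-1.4,"y":-0.3,"z":2,"yaw":0},{"x":-1.4,"y":-0.3,"z":5,"yaw":0},{"x":-1.4,"y":-0.3,"z":7,"yaw":0},{"x":-1.4,"y":-0.3,"z":7,"yaw":0},{"x":-1.4,"y":-0.3,"z":7,"yaw":0}]'
python3 -c "
from h import *
go([.51,-.370,.0234],-2)"
```

```text
time: 13.02
eef_pos: [0.5114, -0.3563, 0.1132]
time: 13.78
eef_pos: [0.5097, -0.3686, 0.0433]
ee_rot: [[0.034, 0.999, 0.001], [0.999, -0.034, -0.001], [-0.001, 0.001, -1.0]]
force: [-0.4, -0.8, -0.8]
opening: 0.0431
finger_force: 61.2
to [0.51, -0.37, 0.0234] ang -2 -> cm [-0.14  0.04  1.99] yaw 0.001 cur ang -2.0
```

```bash
python3 -m pendant '[{"x":0,"y":0,"z":0.8,"yaw":0},{"x":0,"y":0,"z":1.5,"yaw":0},{"x":0,"y":0,"z":1.97,"yaw":0},{"x":0,"y":0,"z":1.97,"yaw":0},{"x":0,"y":0,"z":1.97,"yaw":0}]' && python3 -m pendant '[{"x":0,"y":0,"z":0,"yaw":0},{"x":0,"y":0,"z":0,"yaw":0},{"x":0,"y":0,"z":0,"yaw":0},{"x":0,"y":0,"z":0,"yaw":0}]' 6.5 && python3 -m pendant '[{"x":0,"y":0,"z":-2,"yaw":0},{"x":0,"y":0,"z":-6,"yaw":0},{"x":0,"y":0,"z":-11,"yaw":0},{"x":0,"y":0,"z":-14,"yaw":0},{"x":0,"y":0,"z":-14,"yaw":0}]' 7.5
python3 -c "
from h import *
go([.581,.0726,.17],0)"
```

```text
time: 14.4
eef_pos: [0.5088, -0.3688, 0.0229]
ee_rot: [[0.035, 0.999, -0.0], [0.999, -0.035, 0.0], [0.0, -0.0, -1.0]]
force: [-0.7, -0.9, -0.8]
opening: 0.0435
finger_force: 61.3
time: 14.9
eef_pos: [0.509, -0.3688, 0.0232]
ee_rot: [[0.035, 0.999, 0.0], [0.999, -0.035, -0.0], [-0.0, 0.0, -1.0]]
force: [0.1, -0.6, -0.1]
opening: 0.0653
finger_force: 0.0
time: 15.52
eef_pos: [0.5113, -0.3709, 0.1688]
ee_rot: [[0.035, 0.999, 0.007], [0.999, -0.035, -0.007], [-0.007, 0.007, -1.0]]
force: [-0.2, 0.8, -0.9]
opening: 0.0752
finger_force: 0.0
to [0.581, 0.0726, 0.17] ang 0 -> cm [44.56  5.43 -0.38] yaw -0.035 cur ang -2.0
```

```bash
python3 -m pendant '[{"x":2,"y":0.3,"z":0,"yaw":0},{"x":6,"y":0.8,"z":0,"yaw":-0.03},{"x":11,"y":1.4,"z":0,"yaw":-0.03},{"x":16.5,"y":2.1,"z":0,"yaw":-0.03},{"x":22,"y":2.8,"z":0,"yaw":-0.03},{"x":27.5,"y":3.4,"z":0,"yaw":-0.03},{"x":33,"y":4.1,"z":0,"yaw":-0.03},{"x":38,"y":4.7,"z":0,"yaw":-0.03},{"x":42,"y":5.1,"z":0,"yaw":-0.03},{"x":44.5,"y":5.4,"z":0,"yaw":-0.03}]' | head -2 && python3 -m pendant '[{"x":0,"y":0,"z":0,"yaw":0},{"x":0,"y":0,"z":0,"yaw":0}]' | head -2
python3 -c "
from h import *
go([.581,.0726,.045],-.3)"
```

```text
time: 16.77
eef_pos: [0.576, 0.0776, 0.1607]
time: 17.02
eef_pos: [0.5771, 0.0741, 0.1617]
to [0.581, 0.0726, 0.045] ang -0.3 -> cm [-0.15  0.43 11.67] yaw 0.001 cur ang -0.3
```

```bash
python3 -m pendant '[{"x":-0.1,"y":0.4,"z":1.5,"yaw":0},{"x":-0.1,"y":0.4,"z":4.5,"yaw":0},{"x":-0.1,"y":0.4,"z":7.5,"yaw":0},{"x":-0.1,"y":0.4,"z":10,"yaw":0},{"x":-0.1,"y":0.4,"z":11.5,"yaw":0},{"x":-0.1,"y":0.4,"z":11.5,"yaw":0},{"x":-0.1,"y":0.4,"z":11.5,"yaw":0},{"x":-0.1,"y":0.4,"z":11.5,"yaw":0}]' | head -2
python3 -c "
from h import *
go([.581,.0726,.045],-.3)"
```

```text
time: 18.02
eef_pos: [0.5837, 0.073, 0.0495]
to [0.581, 0.0726, 0.045] ang -0.3 -> cm [-0.04 -0.27  0.44] yaw 0.0 cur ang -0.3
```

```bash
python3 -m pendant '[{"x":-0.05,"y":-0.25,"z":0.5,"yaw":0},{"x":-0.05,"y":-0.25,"z":0.5,"yaw":0},{"x":-0.05,"y":-0.25,"z":0.5,"yaw":0}]' | head -2 && python3 -m pendant '[{"x":0,"y":0,"z":0,"yaw":0},{"x":0,"y":0,"z":0,"yaw":0},{"x":0,"y":0,"z":0,"yaw":0},{"x":0,"y":0,"z":0,"yaw":0},{"x":0,"y":0,"z":0,"yaw":0},{"x":0,"y":0,"z":0,"yaw":0},{"x":0,"y":0,"z":0,"yaw":0}]' 3
python3 -c "
from h import *
go([.521,-.277,.134],-.3)"
```

```text
time: 18.4
eef_pos: [0.5799, 0.0726, 0.0431]
time: 19.27
eef_pos: [0.5804, 0.0725, 0.0435]
ee_rot: [[0.005, 1.0, 0.001], [1.0, -0.005, -0.0], [-0.0, 0.001, -1.0]]
force: [0.6, -0.8, 4.9]
opening: 0.0429
finger_force: 61.0
to [0.521, -0.277, 0.134] ang -0.3 -> cm [-34.98  -5.76  -9.05] yaw 0.0 cur ang -0.3
```

```bash
python3 -m pendant '[{"x":0,"y":0,"z":-2,"yaw":0},{"x":0,"y":0,"z":-5,"yaw":0},{"x":-0.5,"y":0,"z":-8.5,"yaw":0},{"x":-3.5,"y":-0.5,"z":-10,"yaw":0},{"x":-8,"y":-1.3,"z":-10,"yaw":0},{"x":-13,"y":-2.1,"z":-10,"yaw":0},{"x":-18,"y":-3,"z":-10,"yaw":0},{"x":-23,"y":-3.8,"z":-10,"yaw":0},{"x":-28,"y":-4.6,"z":-10,"yaw":0},{"x":-32,"y":-5.3,"z":-10,"yaw":0}]' | head -2 && python3 -m pendant '[{"x":-1.9,"y":-0.4,"z":0,"yaw":0},{"x":-2.9,"y":-0.4,"z":1,"yaw":0},{"x":-2.9,"y":-0.4,"z":4,"yaw":0},{"x":-2.9,"y":-0.4,"z":7,"yaw":0},{"x":-2.9,"y":-0.4,"z":8,"yaw":0},{"x":-2.9,"y":-0.4,"z":8,"yaw":0},{"x":-2.9,"y":-0.4,"z":8,"yaw":0}]'
python3 -c "
from h import *
go([.521,-.277,.0431],-.3)"
```

```text
time: 20.52
eef_pos: [0.5244, -0.2489, 0.1435]
time: 21.4
eef_pos: [0.5224, -0.2764, 0.0644]
ee_rot: [[0.004, 1.0, 0.002], [1.0, -0.004, -0.001], [-0.001, 0.002, -1.0]]
force: [0.1, -0.6, 0.3]
opening: 0.0425
finger_force: 61.0
to [0.521, -0.277, 0.0431] ang -0.3 -> cm [-0.05 -0.14  2.13] yaw 0.001 cur ang -0.2
```

```bash
python3 -m pendant '[{"x":0,"y":0,"z":0.8,"yaw":0},{"x":0,"y":0,"z":1.6,"yaw":0},{"x":0,"y":0,"z":2.1,"yaw":0},{"x":0,"y":0,"z":2.1,"yaw":0},{"x":0,"y":0,"z":2.1,"yaw":0}]' && python3 -m pendant '[{"x":0,"y":0,"z":0,"yaw":0},{"x":0,"y":0,"z":0,"yaw":0},{"x":0,"y":0,"z":0,"yaw":0},{"x":0,"y":0,"z":0,"yaw":0}]' 6.5 && python3 -m pendant '[{"x":0,"y":0,"z":-2,"yaw":0},{"x":0,"y":0,"z":-6,"yaw":0},{"x":0,"y":0,"z":-11,"yaw":0},{"x":0,"y":0,"z":-14,"yaw":0},{"x":0,"y":0,"z":-14,"yaw":0}]' 7.5
python3 -c "
from h import *
go([.48,.01,.22],-.3)"
```

```text
time: 22.02
eef_pos: [0.521, -0.2761, 0.0425]
ee_rot: [[0.005, 1.0, -0.001], [1.0, -0.005, 0.0], [0.0, -0.001, -1.0]]
force: [-1.6, 1.5, 4.9]
opening: 0.0423
finger_force: 61.5
time: 22.52
eef_pos: [0.5212, -0.2762, 0.042]
ee_rot: [[0.005, 1.0, -0.0], [1.0, -0.005, -0.0], [-0.0, -0.0, -1.0]]
force: [-0.7, -0.4, 0.3]
opening: 0.065
finger_force: 0.0
time: 23.15
eef_pos: [0.5237, -0.2779, 0.1875]
ee_rot: [[0.005, 1.0, 0.008], [1.0, -0.005, -0.006], [-0.006, 0.008, -1.0]]
force: [0.5, -0.1, 0.3]
opening: 0.075
finger_force: 0.0
to [0.48, 0.01, 0.22] ang -0.3 -> cm [28.74 -4.48 -3.45] yaw 0.0 cur ang -0.3
```

```bash
python3 -m pendant '[{"x":2,"y":-0.3,"z":-1,"yaw":0},{"x":6,"y":-1,"z":-2,"yaw":0},{"x":11,"y":-1.8,"z":-3.5,"yaw":0},{"x":16,"y":-2.5,"z":-3.5,"yaw":0},{"x":21,"y":-3.3,"z":-3.5,"yaw":0},{"x":25,"y":-4,"z":-3.5,"yaw":0},{"x":26,"y":-4.4,"z":-3.5,"yaw":0},{"x":26,"y":-4.4,"z":-3.5,"yaw":0},{"x":26,"y":-4.4,"z":-3.5,"yaw":0}]' | head -2
cat > w2.py <<'E'
from h import *
import sys
T=tool();p,d=shot('wrist',sys.argv[1]);W=wcloud(d,T)
H=dict(bottle_mid=.053,carton_mid=.033,bracket_mid=.033,servo_mid=.02,seat=.024,mat=.003,tray=.004)
for n,z in H.items():
    for q in place_of(n,'wrist')[:1]: print(n,round(q['score'],2),np.array(q['at']),wpix(q['at'],z,T))
x,y,z=W[...,0],W[...,1],W[...,2]
def rect(n,m):
    P=W[m]
    if len(P)>8: print(n,len(P),np.median(P,0),cv2.minAreaRect((P[:,:2]*1000).astype(np.float32)))
rect('servo',(abs(x-.577)<.03)&(abs(y-.01)<.05)&(z>.017)&(z<.06))
rect('case',(abs(x-.577)<.03)&(abs(y-.01)<.05)&(z>.026)&(z<.06))
rect('rim',(abs(x-.44)<.1)&(abs(y-.312)<.1)&(z>.026)&(z<.05))
rect('table',(abs(x-.44)<.1)&(abs(y-.312)<.1)&(z>.016)&(z<.05))
rect('white',(abs(x-.44)<.05)&(abs(y-.312)<.05)&(z>.012)&(z<.05))
E
python3 w2.py w1.png
```

```text
time: 24.28
eef_pos: [0.4786, -0.0168, 0.2169]
bottle_mid 0.69 [349.2 364.7] [ 0.516 -0.282  0.053]
bracket_mid 0.72 [540.4 170.9] [ 0.761 -0.002  0.033]
servo_mid 0.81 [407.5 147.1] [0.576 0.017 0.02 ]
mat 0.79 [308.6 354.7] [ 0.457 -0.312  0.003]
tray 0.65 [381.2 147.6] [0.548 0.013 0.004]
servo 862 [0.575 0.015 0.029] ((576.5892333984375, 13.486042976379395), (20.912124633789062, 51.7166862487793), 1.2584983110427856)
case 633 [0.575 0.015 0.03 ] ((576.7095947265625, 14.289482116699219), (39.494712829589844, 20.596370697021484), 89.99046325683594)
```

View pics/w1.png

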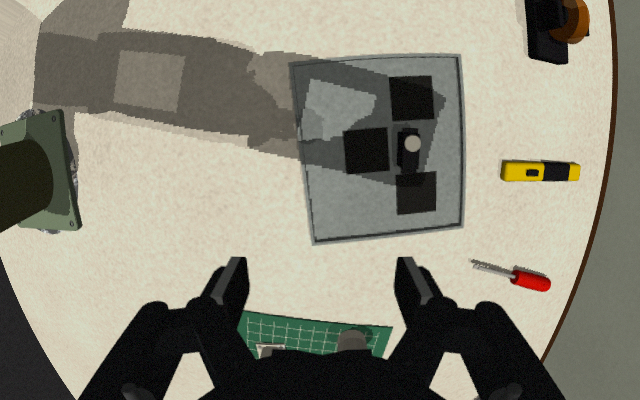

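The tray now holds only the servo (pixel 408,147), all three pads are empty, and the bottle and bracket stand on the mat. I'll check the mat and the turntable centre from the top camera, then take the servo.

Run:
```python
from h import *
p,d=shot('top','top1.png');W=cloud('top',d);x,y,z=W[...,0],W[...,1],W[...,2]
for n,cx,cy,lo in(('bottle',.521,-.277,.06),('carton',.51,-.365,.05),('brk',.396,-.308,.05)):
    m=(abs(x-cx)<.04)&(abs(y-cy)<.04)&(z>lo);P=W[m];print(n,len(P),P[:,2].max() if len(P) else 0,np.median(P,0) if len(P) else 0)
h=cv2.cvtColor(p,cv2.COLOR_RGB2HSV);m=(h[...,0]>20)&(h[...,0]<35)&(h[...,1]>120)&(abs(x-.44)<.1)&(abs(y-.312)<.1)
P=W[m];print('rim',len(P),P.min(0),P.max(0),(P.min(0)+P.max(0))/2,cv2.minEnclosingCircle((P[:,:2]*1000).astype(np.float32)))
for n,zz in (('seat',.024),('mat',.003)):
    for q in place_of(n,'top')[:1]: print(n,q['score'],ray('top',q['at'],zz))
go([.5767,.014,.12],0.5)
```

```text
bottle 206 0.10472008497441854 [ 0.522 -0.272  0.079]
carton 262 0.06944862235588234 [ 0.508 -0.361  0.063]
brk 120 0.06677364444557288 [ 0.397 -0.306  0.06 ]
rim 695 [ 0.372  0.239 -0.004] [0.519 0.396 0.036] [0.446 0.318 0.016] ((445.0633850097656, 317.149658203125), 79.18122863769531)
seat 0.68 [ 0.391 -0.307  0.024]
mat 0.76 [ 0.455 -0.317  0.003]
to [0.5767, 0.014, 0.12] ang 0.5 -> cm [3.06 9.8  9.71] yaw -0.014 cur ang -0.3
```

```bash
python3 -m pendant '[{"x":1,"y":3,"z":2,"yaw":-0.014},{"x":2,"y":6,"z":5,"yaw":-0.014},{"x":3.05,"y":9.8,"z":9,"yaw":-0.014},{"x":3.05,"y":9.8,"z":12,"yaw":-0.014},{"x":3.05,"y":9.8,"z":14,"yaw":-0.014},{"x":3.05,"y":9.8,"z":14,"yaw":-0.014},{"x":3.05,"y":9.8,"z":14,"yaw":-0.014}]' 6 | head -2 
python3 -c "
from h import *
go([.5767,.014,.009],0.5)"
```

```text
time: 25.7
eef_pos: [0.5774, 0.014, 0.078]
to [0.5767, 0.014, 0.009] ang 0.5 -> cm [ 0.01 -0.08  6.9 ] yaw 0.0 cur ang 0.5
```

```bash
python3 -m pendant '[{"x":0,"y":-0.05,"z":2,"yaw":0},{"x":0,"y":-0.05,"z":4,"yaw":0},{"x":0,"y":-0.05,"z":6,"yaw":0},{"x":0,"y":-0.05,"z":6.8,"yaw":0},{"x":0,"y":-0.05,"z":6.8,"yaw":0},{"x":0,"y":-0.05,"z":6.8,"yaw":0},{"x":0,"y":-0.05,"z":6.8,"yaw":0}]' && python3 -m pendant '[{"x":0,"y":0,"z":0,"yaw":0},{"x":0,"y":0,"z":0,"yaw":0},{"x":0,"y":0,"z":0,"yaw":0},{"x":0,"y":0,"z":0,"yaw":0},{"x":0,"y":0,"z":0,"yaw":0},{"x":0,"y":0,"z":0,"yaw":0},{"x":0,"y":0,"z":0,"yaw":0}]' 1
python3 -c "
from h import *
go([.442,.312,.12],0.5)"
```

```text
time: 26.58
eef_pos: [0.577, 0.014, 0.0099]
ee_rot: [[-0.009, 1.0, 0.002], [1.0, 0.009, -0.0], [-0.0, 0.002, -1.0]]
force: [-0.1, 0.6, 0.5]
opening: 0.06
finger_force: 0.0
time: 27.45
eef_pos: [0.5767, 0.014, 0.0096]
ee_rot: [[-0.009, 1.0, 0.001], [1.0, 0.009, -0.0], [-0.0, 0.001, -1.0]]
force: [-0.3, 0.9, 5.0]
opening: 0.0187
finger_force: 60.3
to [0.442, 0.312, 0.12] ang 0.5 -> cm [ 29.92 -13.19 -11.06] yaw 0.0 cur ang 0.5
```

```bash
python3 -m pendant '[{"x":0,"y":0,"z":-2,"yaw":0},{"x":0,"y":0,"z":-5,"yaw":0},{"x":1,"y":-0.4,"z":-9,"yaw":0},{"x":4.5,"y":-2,"z":-12,"yaw":0},{"x":9,"y":-4,"z":-12,"yaw":0},{"x":13.5,"y":-6,"z":-12,"yaw":0},{"x":18,"y":-8,"z":-12,"yaw":0},{"x":22.5,"y":-10,"z":-12,"yaw":0},{"x":26,"y":-11.7,"z":-12,"yaw":0},{"x":28,"y":-13,"z":-12,"yaw":0}]' | head -2 && python3 -m pendant '[{"x":0,"y":0,"z":0,"yaw":0},{"x":0,"y":0,"z":0,"yaw":0},{"x":0,"y":0,"z":0,"yaw":0},{"x":0,"y":0,"z":0,"yaw":0}]'
cat > s.py <<'E'
from h import *
import sys
T=tool();p,d=shot('wrist',sys.argv[1]);W=wcloud(d,T);x,y,z=W[...,0],W[...,1],W[...,2]
for q in place_of('seat','wrist')[:2]: print('seat',q['score'],q['at'],wpix(q['at'],.024,T))
for q in place_of('servo_mid','wrist')[:1]: print('servo',q['score'],q['at'],wpix(q['at'],T[2,3]+.01,T))
# yellow rim: intersect pixel rays with z=.03, fit circle
h=cv2.cvtColor(p,cv2.COLOR_RGB2HSV);m=(h[...,0]>18)&(h[...,0]<35)&(h[...,1]>120)
D,C=wray();M=T@C;R=D@M[:3,:3].T;P=M[:3,3]+R*((.03-M[2,3])/R[...,2])[...,None]
m&=(np.hypot(P[...,0]-.443,P[...,1]-.314)<.095)
Q=P[m][:,:2];r0=None
for it in range(6):
    c=Q.mean(0) if r0 is None else c
    if r0 is None:c=np.array([.443,.314]);r0=1
    # per-angle mid-radius fit (inner 60, outer 75 -> mean 67.5)
    a=np.arctan2(*(Q-c).T[::-1]);rr=np.hypot(*(Q-c).T);b=np.digitize(a,np.linspace(-np.pi,np.pi,37))
    pts=np.array([[np.cos(a[b==k].mean()),np.sin(a[b==k].mean()),np.median(rr[b==k])] for k in set(b) if (b==k).sum()>15])
    s=np.linalg.lstsq(np.c_[pts[:,:2],np.ones(len(pts))],pts[:,2],rcond=None)[0];c=c+s[:2]
print('rim centre',c,'r',s[2],len(pts),'resid',np.std(pts[:,2]-s[2]))
E
python3 s.py w2.png
```

```text
time: 28.7
eef_pos: [0.4422, 0.2944, 0.1295]
time: 29.2
eef_pos: [0.4442, 0.2921, 0.1291]
ee_rot: [[-0.008, 1.0, 0.0], [1.0, 0.008, -0.0], [-0.0, 0.0, -1.0]]
force: [1.1, 0.2, -0.5]
opening: 0.0193
finger_force: 59.7
seat 0.58 [320.4, 178.3] [0.443 0.313 0.024]
servo 0.7 [320.4, 272.4] [0.443 0.294 0.139]
rim centre [0.443 0.315] r 0.06619311385494528 34 resid 0.0008028833712255708
```

View pics/w2.png

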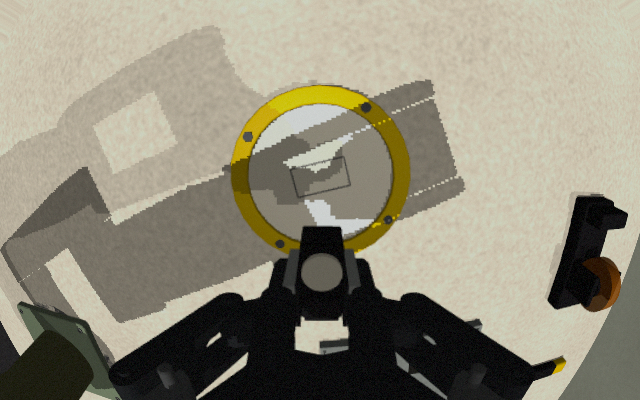

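The servo is held square (322,272) and the turntable centre is at (320,178), world (0.443, 0.314).

```bash
python3 -m pendant '[{"x":1.2,"y":-0.05,"z":1,"yaw":0},{"x":2.2,"y":-0.1,"z":3,"yaw":0},{"x":2.2,"y":-0.1,"z":6,"yaw":0},{"x":2.2,"y":-0.1,"z":8,"yaw":0},{"x":2.2,"y":-0.1,"z":8,"yaw":0},{"x":2.2,"y":-0.1,"z":8,"yaw":0},{"x":2.2,"y":-0.1,"z":8,"yaw":0}]'
python3 -c "
from h import *
go([.443,.314,.0303],0.5)"
```

```text
time: 30.22
eef_pos: [0.4433, 0.3155, 0.05]
ee_rot: [[-0.009, 1.0, 0.002], [1.0, 0.009, 0.001], [0.001, 0.002, -1.0]]
force: [-0.3, 0.2, -0.6]
opening: 0.0187
finger_force: 59.7
to [0.443, 0.314, 0.0303] ang 0.5 -> cm [-0.15 -0.04  1.97] yaw 0.0 cur ang 0.5
```

```bash
python3 -m pendant '[{"x":-0.1,"y":0,"z":0.8,"yaw":0},{"x":-0.1,"y":0,"z":1.5,"yaw":0},{"x":-0.1,"y":0,"z":1.95,"yaw":0},{"x":-0.1,"y":0,"z":1.95,"yaw":0},{"x":-0.1,"y":0,"z":1.95,"yaw":0}]' && python3 -m pendant '[{"x":0,"y":0,"z":0,"yaw":0},{"x":0,"y":0,"z":0,"yaw":0},{"x":0,"y":0,"z":0,"yaw":0},{"x":0,"y":0,"z":0,"yaw":0}]' 4.2 && python3 -m pendant '[{"x":0,"y":0,"z":-1.5,"yaw":0},{"x":0,"y":0,"z":-4,"yaw":0},{"x":0,"y":0,"z":-8,"yaw":0},{"x":-2.5,"y":0,"z":-11,"yaw":0},{"x":-4,"y":0,"z":-12,"yaw":0},{"x":-4,"y":0,"z":-12,"yaw":0},{"x":-4,"y":0,"z":-12,"yaw":0}]' 7.5
python3 s.py w3.png; python3 -c "
from h import *
W=cloud('top',shot('top')[1]);x,y,z=W[...,0],W[...,1],W[...,2]
P=W[(np.hypot(x-.443,y-.314)<.045)&(z>.045)];print(len(P),P[:,2].max(),np.median(P,0),cv2.minAreaRect((P[:,:2]*1000).astype(np.float32)))
go([.521,-.276,.19],-.3)"
```

```text
time: 30.85
eef_pos: [0.4425, 0.3139, 0.0296]
ee_rot: [[-0.009, 1.0, 0.0], [1.0, 0.009, -0.0], [-0.0, 0.0, -1.0]]
force: [-0.6, -0.6, 1.1]
opening: 0.0187
finger_force: 59.9
time: 31.35
eef_pos: [0.4425, 0.3139, 0.0295]
ee_rot: [[-0.009, 1.0, -0.0], [1.0, 0.009, 0.0], [0.0, -0.0, -1.0]]
force: [0.6, 0.1, 0.1]
opening: 0.0418
finger_force: 0.0
time: 32.22
eef_pos: [0.4419, 0.2737, 0.1483]
ee_rot: [[-0.009, 1.0, -0.002], [1.0, 0.009, -0.0], [-0.0, -0.002, -1.0]]
force: [-0.2, 0.3, 0.5]
opening: 0.075
finger_force: 0.0
seat 0.91 [325.7, 150.8] [0.445 0.314 0.024]
servo 0.8 [321.7, 155.0] [0.441 0.333 0.158]
rim centre [0.443 0.314] r 0.06658755255421397 36 resid 0.00020771102349668866
1302 0.5196311340807064 [0.437 0.301 0.5  ] ((438.87628173828125, 298.3945617675781), (71.4177017211914, 63.079341888427734), 20.15604019165039)
to [0.521, -0.276, 0.19] ang -0.3 -> cm [-55.08   7.36  -4.14] yaw 0.015 cur ang 0.5
```

View pics/w3.png

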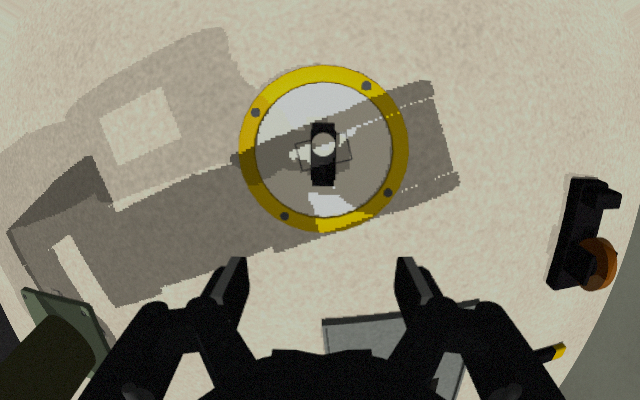

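The servo stands upright on the turntable's middle (322,153; rim centre about 325,150). Now the returns, starting with the bottle.

```bash
python3 -m pendant '[{"x":-2,"y":0.2,"z":-1,"yaw":0},{"x":-7,"y":0.9,"z":-3,"yaw":0.015},{"x":-13,"y":1.7,"z":-4.2,"yaw":0.015},{"x":-19,"y":2.5,"z":-4.2,"yaw":0.015},{"x":-25,"y":3.3,"z":-4.2,"yaw":0.015},{"x":-31,"y":4.1,"z":-4.2,"yaw":0.015},{"x":-37,"y":4.9,"z":-4.2,"yaw":0.015},{"x":-43,"y":5.7,"z":-4.2,"yaw":0.015},{"x":-49,"y":6.5,"z":-4.2,"yaw":0.015},{"x":-53,"y":7.1,"z":-4.2,"yaw":0.015}]' | head -2 && python3 -m pendant '[{"x":-2,"y":0.3,"z":0,"yaw":0},{"x":-2,"y":0.3,"z":0,"yaw":0},{"x":-2,"y":0.3,"z":0,"yaw":0},{"x":-2,"y":0.3,"z":0,"yaw":0}]' | head -2
python3 -c "
from h import *
p,d=shot('top');W=cloud('top',d)
for n,zz in (('bottle_mid',.053),('carton_mid',.033),('bracket_mid',.033)):
    for q in place_of(n,'top')[:1]: print(n,q['score'],ray('top',q['at'],zz))
go([.5212,-.2762,.0425],-.3)"
```

```text
time: 33.67
eef_pos: [0.5187, -0.258, 0.1909]
time: 34.17
eef_pos: [0.5215, -0.2737, 0.1916]
bottle_mid 0.5 [ 0.524 -0.286  0.053]
to [0.5212, -0.2762, 0.0425] ang -0.3 -> cm [-0.15 -0.04 14.93] yaw 0.0 cur ang -0.3
```

```bash
python3 -m pendant '[{"x":-0.2,"y":0,"z":2,"yaw":0},{"x":-0.2,"y":0,"z":6,"yaw":0},{"x":-0.2,"y":0,"z":10,"yaw":0},{"x":-0.2,"y":0,"z":13,"yaw":0},{"x":-0.2,"y":0,"z":14.7,"yaw":0},{"x":-0.2,"y":0,"z":14.7,"yaw":0},{"x":-0.2,"y":0,"z":14.7,"yaw":0},{"x":-0.2,"y":0,"z":14.7,"yaw":0}]' 7 | head -2
python3 -c "
from h import *
go([.5212,-.2762,.0425],-.3)"
```

```text
time: 35.38
eef_pos: [0.5227, -0.2783, 0.0464]
to [0.5212, -0.2762, 0.0425] ang -0.3 -> cm [ 0.21 -0.15  0.39] yaw -0.001 cur ang -0.3
```

```bash
python3 -m pendant '[{"x":0.2,"y":-0.1,"z":0.4,"yaw":0},{"x":0.2,"y":-0.1,"z":0.4,"yaw":0},{"x":0.2,"y":-0.1,"z":0.4,"yaw":0}]' | head -2 && python3 -m pendant '[{"x":0,"y":0,"z":0,"yaw":0},{"x":0,"y":0,"z":0,"yaw":0},{"x":0,"y":0,"z":0,"yaw":0},{"x":0,"y":0,"z":0,"yaw":0},{"x":0,"y":0,"z":0,"yaw":0},{"x":0,"y":0,"z":0,"yaw":0},{"x":0,"y":0,"z":0,"yaw":0}]' 3
python3 -c "
from h import *
go([.5806,.0725,.134],-.3)"
```

```text
time: 35.75
eef_pos: [0.5204, -0.2754, 0.0406]
time: 36.62
eef_pos: [0.5208, -0.2757, 0.0409]
ee_rot: [[0.006, 1.0, 0.001], [1.0, -0.006, -0.0], [-0.0, 0.001, -1.0]]
force: [0.6, 0.1, 3.7]
opening: 0.0425
finger_force: 61.1
to [0.5806, 0.0725, 0.134] ang -0.3 -> cm [34.85  5.77 -9.32] yaw -0.001 cur ang -0.3
```

```bash
python3 -m pendant '[{"x":0,"y":0,"z":-2,"yaw":0},{"x":0,"y":0,"z":-5,"yaw":0},{"x":0.5,"y":0,"z":-8.5,"yaw":0},{"x":3.5,"y":0.5,"z":-10,"yaw":0},{"x":8,"y":1.3,"z":-10,"yaw":0},{"x":13,"y":2.1,"z":-10,"yaw":0},{"x":18,"y":3,"z":-10,"yaw":0},{"x":23,"y":3.8,"z":-10,"yaw":0},{"x":28,"y":4.6,"z":-10,"yaw":0},{"x":32,"y":5.3,"z":-10,"yaw":0}]' | head -2 && python3 -m pendant '[{"x":1.9,"y":0.4,"z":0,"yaw":0},{"x":2.85,"y":0.45,"z":1,"yaw":0},{"x":2.85,"y":0.45,"z":4,"yaw":0},{"x":2.85,"y":0.45,"z":7,"yaw":0},{"x":2.85,"y":0.45,"z":8,"yaw":0},{"x":2.85,"y":0.45,"z":8,"yaw":0},{"x":2.85,"y":0.45,"z":8,"yaw":0}]'
python3 -c "
from h import *
go([.5806,.0725,.0423],-.3)"
```

```text
time: 37.88
eef_pos: [0.5749, 0.0463, 0.1411]
time: 38.75
eef_pos: [0.5813, 0.0722, 0.0619]
ee_rot: [[0.007, 1.0, 0.002], [1.0, -0.007, -0.0], [-0.0, 0.002, -1.0]]
force: [-0.7, 0.2, -0.4]
opening: 0.0423
finger_force: 61.0
to [0.5806, 0.0725, 0.0423] ang -0.3 -> cm [ 0.03 -0.07  1.96] yaw -0.001 cur ang -0.4
```

```bash
python3 -m pendant '[{"x":0,"y":0,"z":0.8,"yaw":0},{"x":0,"y":0,"z":1.5,"yaw":0},{"x":0,"y":0,"z":1.95,"yaw":0},{"x":0,"y":0,"z":1.95,"yaw":0},{"x":0,"y":0,"z":1.95,"yaw":0}]' && python3 -m pendant '[{"x":0,"y":0,"z":0,"yaw":0},{"x":0,"y":0,"z":0,"yaw":0},{"x":0,"y":0,"z":0,"yaw":0},{"x":0,"y":0,"z":0,"yaw":0}]' 6.5 && python3 -m pendant '[{"x":0,"y":0,"z":-2,"yaw":0},{"x":0,"y":0,"z":-6,"yaw":0},{"x":0,"y":0,"z":-11,"yaw":0},{"x":0,"y":0,"z":-13,"yaw":0},{"x":0,"y":0,"z":-13,"yaw":0}]' 7.5
python3 -c "
from h import *
go([.509,-.3688,.16],-2)"
```

```text
time: 39.38
eef_pos: [0.5798, 0.0728, 0.0419]
ee_rot: [[0.006, 1.0, -0.001], [1.0, -0.006, -0.0], [-0.0, -0.001, -1.0]]
force: [-2.7, 0.3, 6.0]
opening: 0.0426
finger_force: 61.5
time: 39.88
eef_pos: [0.58, 0.0727, 0.0409]
ee_rot: [[0.006, 1.0, -0.0], [1.0, -0.006, -0.0], [-0.0, -0.0, -1.0]]
force: [-0.8, -0.3, 0.5]
opening: 0.0646
finger_force: 0.0
time: 40.5
eef_pos: [0.5823, 0.0727, 0.1752]
ee_rot: [[0.006, 1.0, 0.007], [1.0, -0.006, -0.0], [-0.0, 0.007, -1.0]]
force: [0.5, 0.8, -1.8]
opening: 0.0753
finger_force: 0.0
to [0.509, -0.3688, 0.16] ang -2 -> cm [-44.19  -7.08   1.47] yaw 0.029 cur ang -0.3
```

```bash
python3 -m pendant '[{"x":-2,"y":-0.3,"z":0,"yaw":0},{"x":-6,"y":-1,"z":0,"yaw":0.029},{"x":-11,"y":-1.8,"z":0,"yaw":0.029},{"x":-16.5,"y":-2.7,"z":0,"yaw":0.029},{"x":-22,"y":-3.5,"z":0,"yaw":0.029},{"x":-27.5,"y":-4.4,"z":0,"yaw":0.029},{"x":-33,"y":-5.3,"z":0,"yaw":0.029},{"x":-38,"y":-6.1,"z":0,"yaw":0.029},{"x":-42,"y":-6.8,"z":0,"yaw":0.029},{"x":-44.2,"y":-7.1,"z":0,"yaw":0.029}]' | head -2 && python3 -m pendant '[{"x":0,"y":0,"z":1.5,"yaw":0},{"x":0,"y":0,"z":4,"yaw":0},{"x":0,"y":0,"z":7,"yaw":0},{"x":0,"y":0,"z":7.5,"yaw":0},{"x":0,"y":0,"z":7.5,"yaw":0},{"x":0,"y":0,"z":7.5,"yaw":0}]' | head -2
python3 -c "
from h import *
go([.509,-.3688,.0232],-2)"
```

```text
time: 41.75
eef_pos: [0.5039, -0.3709, 0.169]
time: 42.5
eef_pos: [0.5075, -0.3691, 0.0975]
to [0.509, -0.3688, 0.0232] ang -2 -> cm [0.05 0.14 7.43] yaw 0.001 cur ang -2.0
```

```bash
python3 -m pendant '[{"x":0,"y":0.1,"z":2,"yaw":0},{"x":0,"y":0.1,"z":4.5,"yaw":0},{"x":0,"y":0.1,"z":6.5,"yaw":0},{"x":0,"y":0.1,"z":7.4,"yaw":0},{"x":0,"y":0.1,"z":7.4,"yaw":0},{"x":0,"y":0.1,"z":7.4,"yaw":0},{"x":0,"y":0.1,"z":7.4,"yaw":0}]' | head -2 && python3 -m pendant '[{"x":0,"y":0,"z":0,"yaw":0},{"x":0,"y":0,"z":0,"yaw":0},{"x":0,"y":0,"z":0,"yaw":0},{"x":0,"y":0,"z":0,"yaw":0},{"x":0,"y":0,"z":0,"yaw":0},{"x":0,"y":0,"z":0,"yaw":0},{"x":0,"y":0,"z":0,"yaw":0}]' 3
python3 -c "
from h import *
go([.598,-.048,.115],-2)"
```

```text
time: 43.38
eef_pos: [0.5081, -0.3696, 0.0232]
time: 44.25
eef_pos: [0.5079, -0.3694, 0.0228]
ee_rot: [[0.035, 0.999, 0.001], [0.999, -0.035, -0.001], [-0.001, 0.001, -1.0]]
force: [0.7, 0.2, 6.0]
opening: 0.0433
finger_force: 61.7
to [0.598, -0.048, 0.115] ang -2 -> cm [32.43  7.89 -9.24] yaw -0.0 cur ang -2.0
```

```bash
python3 -m pendant '[{"x":0,"y":0,"z":-2,"yaw":0},{"x":0,"y":0,"z":-5,"yaw":0},{"x":1.5,"y":0.4,"z":-8,"yaw":0},{"x":5,"y":1.2,"z":-9,"yaw":0},{"x":9.5,"y":2.2,"z":-9,"yaw":0},{"x":14,"y":3.3,"z":-9,"yaw":0},{"x":18.5,"y":4.4,"z":-9,"yaw":0},{"x":23,"y":5.5,"z":-9,"yaw":0},{"x":27.5,"y":6.6,"z":-9,"yaw":0},{"x":31,"y":7.5,"z":-9,"yaw":0}]' | head -2 && python3 -m pendant '[{"x":1.4,"y":0.35,"z":0,"yaw":0},{"x":1.4,"y":0.35,"z":2,"yaw":0},{"x":1.4,"y":0.35,"z":5,"yaw":0},{"x":1.4,"y":0.35,"z":7,"yaw":0},{"x":1.4,"y":0.35,"z":7,"yaw":0},{"x":1.4,"y":0.35,"z":7,"yaw":0}]' | head -2
python3 -c "
from h import *
go([.5977,-.0486,.0243],-2)"
```

```text
time: 45.5
eef_pos: [0.5928, -0.0596, 0.1122]
time: 46.25
eef_pos: [0.5977, -0.0486, 0.0425]
to [0.5977, -0.0486, 0.0243] ang -2 -> cm [ 0.01 -0.    1.82] yaw -0.001 cur ang -2.1
```

```bash
python3 -m pendant '[{"x":0,"y":0,"z":0.7,"yaw":0},{"x":0,"y":0,"z":1.4,"yaw":0},{"x":0,"y":0,"z":1.8,"yaw":0},{"x":0,"y":0,"z":1.8,"yaw":0},{"x":0,"y":0,"z":1.8,"yaw":0}]' && python3 -m pendant '[{"x":0,"y":0,"z":0,"yaw":0},{"x":0,"y":0,"z":0,"yaw":0},{"x":0,"y":0,"z":0,"yaw":0},{"x":0,"y":0,"z":0,"yaw":0}]' 6.5 && python3 -m pendant '[{"x":0,"y":0,"z":-2,"yaw":0},{"x":0,"y":0,"z":-6,"yaw":0},{"x":0,"y":0,"z":-11,"yaw":0},{"x":0,"y":0,"z":-14,"yaw":0},{"x":0,"y":0,"z":-14,"yaw":0}]' 7 
python3 -c "
from h import *
go([.3957,-.3083,.16],90.5)"
```

```text
time: 46.88
eef_pos: [0.5972, -0.0478, 0.024]
ee_rot: [[0.035, 0.999, -0.0], [0.999, -0.035, 0.0], [-0.0, -0.0, -1.0]]
force: [0.7, 0.0, -1.1]
opening: 0.0433
finger_force: 61.5
time: 47.38
eef_pos: [0.5973, -0.0479, 0.0242]
ee_rot: [[0.035, 0.999, 0.0], [0.999, -0.035, -0.0], [-0.0, 0.0, -1.0]]
force: [-0.6, -0.0, -0.6]
opening: 0.0647
finger_force: 0.0
time: 48.0
eef_pos: [0.6002, -0.0485, 0.1695]
ee_rot: [[0.035, 0.999, 0.01], [0.999, -0.035, -0.002], [-0.002, 0.01, -1.0]]
force: [-0.0, -0.9, -0.2]
opening: 0.07
finger_force: 0.0
to [0.3957, -0.3083, 0.16] ang 90.5 -> cm [-26.68 -19.54   0.81] yaw 1.527 cur ang -2.0
```

```bash
python3 -m pendant '[{"x":-1.5,"y":-1,"z":0,"yaw":-0.18},{"x":-4.5,"y":-3.2,"z":0,"yaw":-0.36},{"x":-7.5,"y":-5.4,"z":0,"yaw":-0.54},{"x":-10.5,"y":-7.6,"z":0,"yaw":-0.72},{"x":-13.5,"y":-9.8,"z":0,"yaw":-0.9},{"x":-16.5,"y":-12,"z":0,"yaw":-1.08},{"x":-19.5,"y":-14.2,"z":0,"yaw":-1.26},{"x":-22.5,"y":-16.4,"z":0,"yaw":-1.44},{"x":-25,"y":-18.3,"z":0,"yaw":-1.614},{"x":-26.7,"y":-19.5,"z":0,"yaw":-1.614}]' | head -2 && python3 -m pendant '[{"x":0,"y":0,"z":2,"yaw":0},{"x":0,"y":0,"z":5,"yaw":0},{"x":0,"y":0,"z":7,"yaw":0},{"x":0,"y":0,"z":7,"yaw":0},{"x":0,"y":0,"z":7,"yaw":0}]' | head -2
python3 -c "
from h import *
go([.3957,-.3083,.0169],90.5)"
```

```text
time: 49.25
eef_pos: [0.3914, -0.3082, 0.1632]
time: 49.88
eef_pos: [0.3931, -0.308, 0.0945]
to [0.3957, -0.3083, 0.0169] ang 90.5 -> cm [-0.25 -0.03  7.76] yaw -0.001 cur ang 90.5
```

```bash
python3 -m pendant '[{"x":-0.2,"y":0,"z":2,"yaw":0},{"x":-0.2,"y":0,"z":4.5,"yaw":0},{"x":-0.2,"y":0,"z":6.5,"yaw":0},{"x":-0.2,"y":0,"z":7.7,"yaw":0},{"x":-0.2,"y":0,"z":7.7,"yaw":0},{"x":-0.2,"y":0,"z":7.7,"yaw":0},{"x":-0.2,"y":0,"z":7.7,"yaw":0}]' | head -2 && python3 -m pendant '[{"x":0,"y":0,"z":0,"yaw":0},{"x":0,"y":0,"z":0,"yaw":0},{"x":0,"y":0,"z":0,"yaw":0},{"x":0,"y":0,"z":0,"yaw":0},{"x":0,"y":0,"z":0,"yaw":0},{"x":0,"y":0,"z":0,"yaw":0},{"x":0,"y":0,"z":0,"yaw":0}]' 2.5
python3 -c "
from h import *
go([.5298,.0072,.116],90.5)"
```

```text
time: 50.75
eef_pos: [0.3957, -0.3086, 0.0181]
time: 51.62
eef_pos: [0.3955, -0.3084, 0.0177]
ee_rot: [[-1.0, -0.008, 0.001], [-0.008, 1.0, -0.001], [-0.001, -0.001, -1.0]]
force: [0.2, 0.3, 5.2]
opening: 0.0355
finger_force: 60.8
to [0.5298, 0.0072, 0.116] ang 90.5 -> cm [-13.7   31.44  -9.85] yaw -0.001 cur ang 90.5
```

```bash
python3 -m pendant '[{"x":0,"y":0,"z":-2,"yaw":0},{"x":0,"y":0,"z":-5,"yaw":0},{"x":-0.6,"y":1.5,"z":-8,"yaw":0},{"x":-2.2,"y":5,"z":-9.5,"yaw":0},{"x":-4.1,"y":9.5,"z":-9.5,"yaw":0},{"x":-6.1,"y":14,"z":-9.5,"yaw":0},{"x":-8.1,"y":18.5,"z":-9.5,"yaw":0},{"x":-10,"y":23,"z":-9.5,"yaw":0},{"x":-12,"y":27.5,"z":-9.5,"yaw":0},{"x":-13.3,"y":30.4,"z":-9.5,"yaw":0}]' | head -2 && python3 -m pendant '[{"x":-0.4,"y":1,"z":0,"yaw":0},{"x":-0.4,"y":1,"z":2,"yaw":0},{"x":-0.4,"y":1,"z":5,"yaw":0},{"x":-0.4,"y":1,"z":7.5,"yaw":0},{"x":-0.4,"y":1,"z":7.5,"yaw":0},{"x":-0.4,"y":1,"z":7.5,"yaw":0}]' | head -2
python3 -c "
from h import *
go([.5298,.0070,.0189],90.5)"
```

```text
time: 52.88
eef_pos: [0.525, -0.0005, 0.1111]
time: 53.62
eef_pos: [0.5297, 0.0067, 0.0376]
to [0.5298, 0.007, 0.0189] ang 90.5 -> cm [-0.01  0.03  1.87] yaw -0.001 cur ang 90.4
```

```bash
python3 -m pendant '[{"x":0,"y":0,"z":0.7,"yaw":0},{"x":0,"y":0,"z":1.4,"yaw":0},{"x":0,"y":0,"z":1.85,"yaw":0},{"x":0,"y":0,"z":1.85,"yaw":0},{"x":0,"y":0,"z":1.85,"yaw":0}]' && python3 -m pendant '[{"x":0,"y":0,"z":0,"yaw":0},{"x":0,"y":0,"z":0,"yaw":0},{"x":0,"y":0,"z":0,"yaw":0},{"x":0,"y":0,"z":0,"yaw":0}]' 6 && python3 -m pendant '[{"x":0,"y":0,"z":-2,"yaw":0},{"x":0,"y":0,"z":-6,"yaw":0},{"x":0,"y":0,"z":-11,"yaw":0},{"x":1.5,"y":0,"z":-16,"yaw":0},{"x":3,"y":0,"z":-22,"yaw":0},{"x":5,"y":1,"z":-25,"yaw":0},{"x":5,"y":1,"z":-25,"yaw":0},{"x":5,"y":1,"z":-25,"yaw":0},{"x":5,"y":1,"z":-25,"yaw":0}]' 
python3 w.py w4.png
```

```text
time: 54.25
eef_pos: [0.5295, 0.0073, 0.0187]
ee_rot: [[-1.0, -0.008, 0.0], [-0.008, 1.0, -0.0], [-0.0, -0.0, -1.0]]
force: [0.0, -0.3, 1.2]
opening: 0.0349
finger_force: 60.2
time: 54.75
eef_pos: [0.5294, 0.0073, 0.0186]
ee_rot: [[-1.0, -0.008, 0.0], [-0.008, 1.0, -0.0], [-0.0, -0.0, -1.0]]
force: [0.8, 0.8, 0.2]
opening: 0.0603
finger_force: 0.0
time: 55.88
eef_pos: [0.4786, 0.0168, 0.2665]
ee_rot: [[-1.0, -0.008, -0.004], [-0.008, 1.0, 0.0], [0.004, 0.001, -1.0]]
force: [1.1, -0.3, -0.5]
opening: 0.0598
finger_force: 0.0
bottle_mid 0.88 [362.5 254.6] [0.585 0.07  0.054]
carton_mid 0.63 [281.5 255.7] [ 0.598 -0.036  0.034]
bracket_mid 0.85 [314.5 207.9] [0.528 0.008 0.034]
servo_mid 0.74 [531.8 155.1] [0.447 0.332 0.02 ]
tray 0.94 [314.3 217.7] [0.553 0.007 0.004]
bottle 924 [0.558 0.05  0.065] [0.601 0.092 0.104] ((579.4609985351562, 70.631103515625), (41.31874084472656, 42.768672943115234), 84.3461685180664)
carton 962 [ 0.574 -0.063  0.056] [ 0.62  -0.019  0.065] ((596.720703125, -40.68726348876953), (45.68054962158203, 44.338523864746094), 0.09503524005413055)
brk 632 [ 0.517 -0.009  0.05 ] [0.545 0.024 0.065] ((531.2156372070312, 7.288234710693359), (28.046302795410156, 33.69443130493164), 0.7767022252082825)
servo 44 [ 0.574 -0.03   0.018] [0.617 0.05  0.032] ((597.2819213867188, 9.13314437866211), (79.7961196899414, 41.84125900268555), 87.0083999633789)
tray 976 [ 0.444 -0.106  0.011] [0.662 0.127 0.02 ] ((553.880126953125, 11.935523986816406), (201.55299377441406, 220.3622589111328), 5.548323631286621)
0.3453701511433733
```

View pics/w4.png

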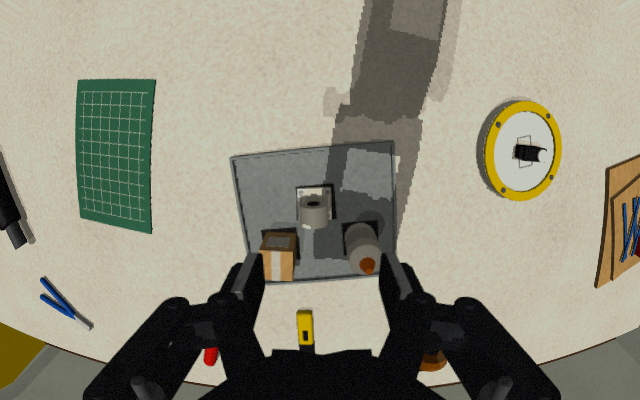

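The bracket (315,205), carton (280,255) and bottle (362,248) are back on their pads, upright and within about 2 mm of where they started. The servo stands on the turntable (528,152) and the mat is empty.

```bash
python3 -c "
from h import *
print(order.sign_off())"
```

```text
the job is handed in; nothing more can be done
None
```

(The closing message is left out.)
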